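# Draw the filter plate out of a garment steamer

### The arm

A 6-joint arm with a two-finger parallel gripper is mounted at the origin on a cart in front of the work surface, level with it; the furniture and walls round the work are solid. World frame = base frame: x ahead of the robot, y to its left, z up, the work surface at z = 0. Lengths are in m, angles in rad, forces in N, time in s.
With the tool pointing down it reaches from about 0.3 to 0.95 m from the base axis. Payload 3.1 kg.
Tool frame: the origin (TCP) lies midway between the tips of the shut fingers; the grasp point (between the pads) lies 19 mm behind it (arm.grasp_offset is the distance from the TCP to the grasp point, in m); x points along the fingers, z is the direction in which the jaws open and shut, and the axes are right-handed (so a half turn about x gives the same grasp; the last joint's range is limited). The gripper opens to 85 mm and grips with 20 to 120 N. Pads are 22 mm wide; open, the fingers measure 114 mm over their backs; the gripper's body (76 mm by 85 mm) begins 54 mm behind the grasp point. The pads swing forward as they close: fully open they stand 13 mm farther back than shut.
Start: joints at [-1.271, 0.308, 1.634, -0, 1.2, -0.07], TCP at [0.226, -0.583, 0.231] pointing down, gripper open.
Joint ranges: [-3.06, 3.06], [-0.79, 1.96], [0.05, 2.63], [-1.19, 4.34], [0.05, 2.64], [-2.94, 2.94]. Speed limits (rad/s): [2.79, 2.79, 3.14, 3.14, 3.14, 3.14].

### API

Orientations are given as a unit quaternion [w, x, y, z].
In Python, from plant import arm gives the robot as it stands.
- The arm moves only by the tool move_arm, never from a script. Its arguments are lists of equal length, an entry for each row: "angular": the turn, a rotation vector about the tool's x, y, z in rad, a list of three; "translation": the shift along the tool's x, y, z in mm, a list of three; "claw": the finger opening in mm, from 0 to 85.4. In form: {"angular": [[wx, wy, wz], ...], "translation": [[tx, ty, tz], ...], "claw": [claw, ...]}. A call has 1 to 5 rows; each row is the pose to reach, as a shift and turn from the pose measured when the call began, along the tool's axes at that moment; what a row does not reach only later rows make up. A row lasts 1/12 s, in which the tool goes at most 41.7 mm and 7.16 degrees, less where a joint would pass 70% of its speed; a pose out of reach is approached as far as the arm can. A call with a gripper value outside its range is refused whole. The fingers move at their own pace and stop on an object; the grip force is fixed at half the most. Time passes only in rows, so rows that repeat a pose let the fingers close. It gives the time, the measured TCP pose, the force and the opening at its end, in the units of the state.
- arm.read_state(): the state, without advancing time (a new reading comes with each control period).
- arm.snapshot(name): name is "scene" or "top" or "wrist"; returns a dict with "frame" (420x560x3 uint8, red, green, blue), "camera_matrix" (3x3 intrinsics, pixels), "R" (3x3) and "t" (3): a world point X has camera coordinates R X + t. Camera axes: x right, y down, z forward; pixel columns grow to the right and rows downward; lengths in m; the calibration is good to about 2 mm. A picture is of the moment at which its call begins. There is no depth.
- arm.job_done(): hands the job in, once; it reports no verdict.
The state is a dict: "time_s": time; "joint_pos": joint angles; "joint_vel": joint speeds; "joint_efforts": joint torques, N m; "eef_pos": TCP position; "tool_rot": TCP orientation; "force": force on the tool from outside, world axes, zero at the start; "ft_torque": the same for the moment, N m; "gripper_width": finger opening in m.
Only numpy, scipy, OpenCV 4.12 (cv2) and the standard library are available. Lean on these libraries where they do the work, as an engineer would, in place of code of your own. Each camera call takes 0.05 s, during which the arm holds its last target. There are 200 camera calls.

### The job

Take the filter out of the garment steamer: first let off its pressure by squeezing the trigger of the docked steam gun right in against its grip and letting it go again, then lift the cover flap by its bar until it stands upright by itself. Draw the filter plate (the insert with the wide flat tab) straight up out of its slot and finish while still holding it, upright and still over the middle of the steel drip tray, its lower edge about 8 cm above the worktop and touching nothing but the gripper. Leave the flap standing, the other insert (the one with the round post) fully in its slot, and the things standing around where they are.

Things in the scene. Friction and masses are not known exactly. Their poses are not given: they have to be found in the camera images.
- station: fixed white garment steamer; origin on the worktop, dial and vents on its -x side. Filter housing x -85..85, y -45..66, rim z 74 mm; under the flap a recess x -77..77, y -37..56, floor z 42, with two slots at y 0, x -30 and +30 (54 long in y, 12 wide, 30 deep), either insert in either. On its +y side the dock (x -60..60, y 66..229, 28 mm high) with the steam gun fixed in it nose down.
- gun_grip (a point): centre of the steam gun's fixed white grip at the height to squeeze, 125 mm above the worktop (station x 0, y 185 mm); axes as the station's. The grip is an upright post 26 mm thick along x, 30 mm wide along y, its top 150 mm above the worktop. Overhead, wall cabinets with a light rail begin 0.60 m ahead of the robot, 0.56 m above the worktop.
- trigger_pad (a point): middle of the grey trigger at squeezing height, an upright bar 10 mm thick (x), 20 wide (y) on the grip's -x side, pivoted 60 mm below this point, free top end 15 mm above it. Its centre is 36 mm from the grip's centre released, 21 mm squeezed: trigger and grip measure 54 mm over all released, 39 mm squeezed.
- trigger (a joint): trigger angle, rad: 0 released, 0.25 fully squeezed; a spring of about 1.2 N at the pad at rest to 6 N fully squeezed brings it back.
- flap_bar (a point): middle of the round steel bar (10 mm thick, 66 mm clear length along the station's x) at the -y edge of the grey cover flap; 43 mm from bar centre to flap edge and to the housing's side, open below. About 79 mm above the worktop when shut; moves up and over towards +y on an arc of 150 mm radius about the flap hinge.
- flap_hinge (a point): middle of the flap's hinge line, on the housing's +y side towards the gun (station y +62 mm), 78.5 mm above the worktop; the hinge axis is the station's x.
- flap (a joint): flap angle, rad: 0 shut (it may start slightly ajar), 1.57 upright, stop at 1.9. The stiff hinge stays where it is left; about 2 to 3 N at the bar moves it. The flap is a plate 7 mm thick that reaches from its hinge to 107 mm from it, 166 mm wide.
- plate_tab (a point): centre of the filter plate's flat tab: 36 mm long (y), 10 mm thick (x), 30 mm high, on a framed mesh plate 50 (y) x 8 (x) x 30 mm high whose lower edge is 45 mm below this point. Loose, bare metal, about 80 g. In its slot, axes as the station's, this point is 57 mm above the worktop and the tab stands free in the recess.
- cartridge_post (a point): centre of the round post (12 mm thick with an 18 mm head, 29 mm high) of the other insert, which has a solid plate of the same size below; it stays in its slot.
- tray_floor (a point): middle of the inner floor of the square steel drip tray, 4 mm above the worktop; tray 150 x 150 mm, 22 mm high, fixed.

How it is judged:
On the way, in this order (a step that is already met when the one before it is completed fails the run):
1. the trigger is squeezed in against the grip (value of joint trigger above 0.19 rad), for 0.2 s.
2. the trigger is let go (value of joint trigger below 0.04 rad), for 0.1 s.
3. the flap is lifted open (value of joint flap above 1.2 rad), for 0.1 s.
4. the filter plate is drawn right out of its slot (z of plate_tab in the frame of station above 0.095 m), for 0.1 s.
At the end, for the whole second after the job is handed in: Gripper holds the plate upright (0.3 rad) and still, tab centre within 40 mm of the tray middle in plan and 85 to 185 mm above the worktop, touching neither tray nor steamer; flap beyond 1.2 rad, trigger under 0.04 rad, the other insert raised less than 8 mm and upright (0.2 rad) (horizontal distance between plate_tab and tray_floor below 0.04 m and height (world z) of plate_tab between 0.085 and 0.185 m and angle between plate_tab's own z axis and vertical below 0.3 rad and linear speed of filter_plate below 0.03 m/s and contact force between the fingers and filter_plate above 1 N and contact force between filter_plate and drip_tray below 0.1 N and contact force between filter_plate and station below 0.1 N and value of joint flap above 1.2 rad and value of joint trigger below 0.04 rad and z of cartridge_post in the frame of station below 0.065 m and angle between cartridge_post's own z axis and vertical below 0.2 rad); the arm keeps its last pose, push and grip.
It fails at once if the insert with the round post is drawn out (distance of cartridge_post from where it was at the start of the episode above 0.02 m).
It fails at once if a bystander is knocked away (distance of any of pill_bottle, stain_stick, thread_spool, tape_roll, wax_tin from where it was at the start of the episode above 0.03 m).
It also fails if it takes over 56 s, if anything falls off the work surface, if the arm or the gripper's body presses on something with over 40 N, if the wrist force passes 120 N, or if a joint passes its speed limit or range.

## Working session

There is one attempt and no reset: what is moved stays moved. The work goes in short steps, Python scripts to look and compute and a tool call to move; the robot and the scene stay as the last step left them, time stands still between calls to the robot, and variables do not carry over. Pictures are saved under pics/ and viewed, about 8 in all and at most 12, crops included, and the job is handed in when it is done.

Besides the shell and the picture viewer there is one more tool, called after ">>>" as name(argument=value, ...) on one line, values as JSON. move_arm: Moves the arm, as the interface text tells. Its arguments: {"type":"object","properties":{"angular":{"type":"array"},"translation":{"type":"array"},"claw":{"type":"array"}},"required":["angular","translation","claw"]}

```bash
ls; mkdir -p pics
cat > h.py <<'E'
import numpy as np, cv2
from scipy.spatial.transform import Rotation as Ro
from plant import arm
def snap(n,f):
    s=arm.snapshot(n); cv2.imwrite('pics/'+f,s['frame'][:,:,::-1]); np.savez('pics/'+f[:-4]+'.npz',**s); return s
def ray(s,u,v):
    R=np.array(s['R']);t=np.array(s['t']);K=np.array(s['camera_matrix'])
    return -R.T@t, R.T@np.linalg.solve(K,[u,v,1.])
def onz(s,u,v,z):
    c,d=ray(s,u,v); return c+d*(z-c[2])/d[2]
def proj(s,X):
    p=np.array(s['camera_matrix'])@(np.array(s['R'])@np.array(X)+np.array(s['t'])); return p[:2]/p[2]
def tri(a,b):
    (c,d),(e,f)=a,b; k=np.linalg.lstsq(np.c_[d,-f],e-c,rcond=None)[0]
    p,q=c+d*k[0],e+f*k[1]; return (p+q)/2,np.linalg.norm(p-q)
def rot(): 
    st=arm.read_state();q=st['tool_rot']; return np.array(st['eef_pos']),Ro.from_quat([q[1],q[2],q[3],q[0]])
E
python3 - <<'E'
from h import *
for n in('scene','top'):
    s=snap(n,n+'0.png'); c,_=ray(s,0,0); print(n,c)
cv2.imwrite('pics/both.png',np.hstack([cv2.imread('pics/scene0.png'),cv2.imread('pics/top0.png')])[:, :])
print(rot()[1].as_matrix().round(3)); print(arm.read_state())
E
```

```text
pics
scene [-0.08805935  0.54429152  0.67643709]
top [ 0.43087955 -0.0424678   1.16520135]
[[-0.001  0.932  0.361]
 [ 0.002  0.361 -0.932]
 [-1.     0.    -0.002]]
{'time_s': 0.1, 'joint_pos': array([-1.27073503e+00,  3.08903361e-01,  1.63508074e+00, -2.29640120e-05,
        1.19968368e+00, -6.96874804e-02]), 'joint_vel': array([ 0.00073063, -0.00149473, -0.00050333, -0.00101176,  0.00132509,
        0.00118428]), 'joint_efforts': array([-7.34532314e-04, -4.16406190e+01, -2.77644736e+01, -1.70133753e-04,
        4.02128833e-03,  1.23204742e-05]), 'eef_pos': array([ 0.22561641, -0.58205227,  0.23016075]), 'tool_rot': array([ 0.5828129 ,  0.40001528,  0.58397223, -0.3991157 ]), 'force': array([ 0.22339121, -0.03995108, -0.30033293]), 'ft_torque': array([ 0.00050993, -0.01341697, -0.03714868]), 'gripper_width': 0.08550623646598826}
```

View pics/top0.png

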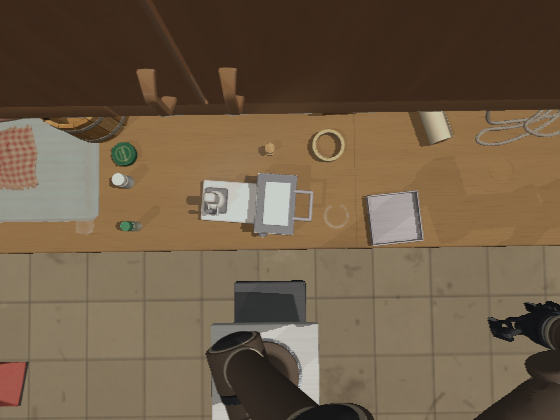

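View pics/scene0.png

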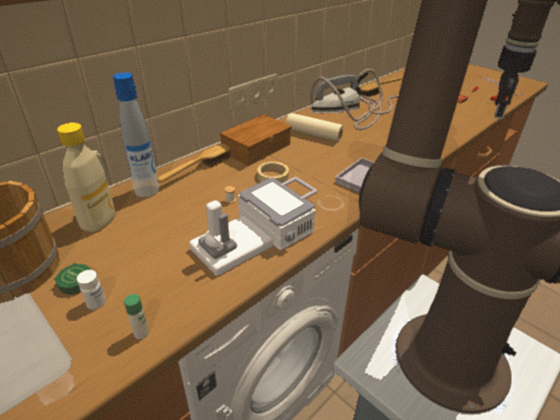

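The top view shows the station with housing around (275,204), its bar at about (312,206), the gun at (214,201) and the tray at (394,218). Station +y points image-left (world +y). Next I'll zoom in.

Run:
```python
from h import *
t=cv2.imread('pics/top0.png')[130:250,190:330]; s=cv2.imread('pics/scene0.png')[165:275,180:320]
t=cv2.resize(t,None,fx=5,fy=5,interpolation=2)[:, :700]; 
cv2.imwrite('pics/z1.png',t)
s=cv2.resize(s,None,fx=5,fy=5,interpolation=2); cv2.imwrite('pics/z2.png',s)
```

```text
(no output)
```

View pics/z1.png

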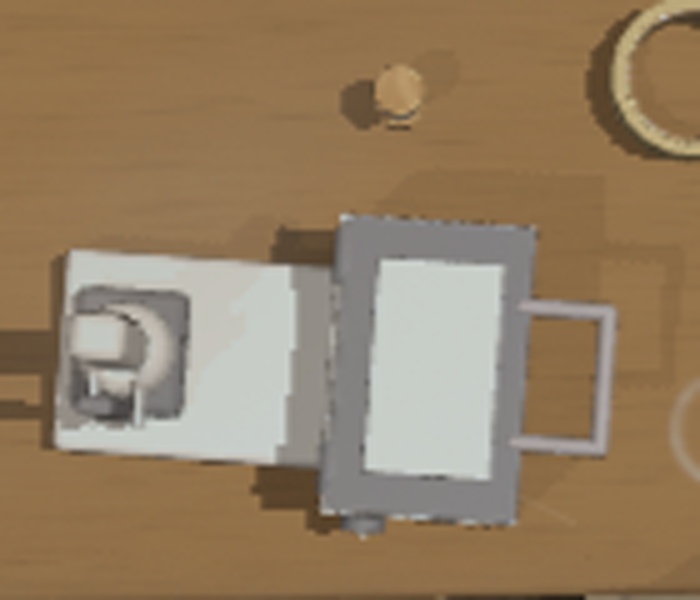

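View pics/z2.png

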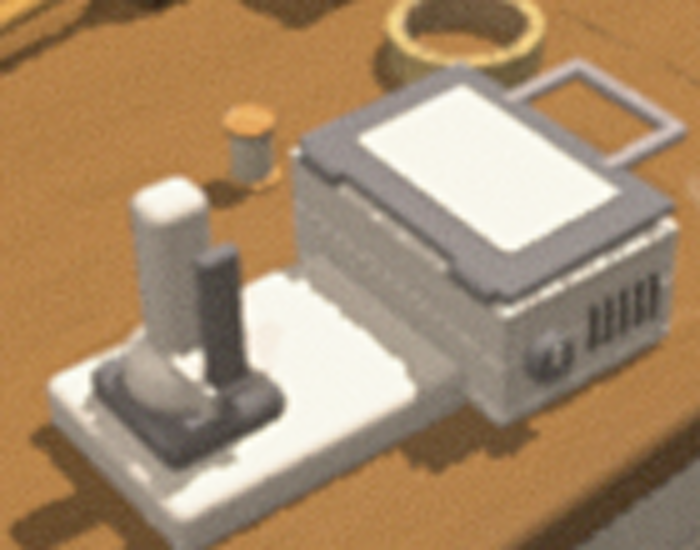

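Zooms: flap corners (340,215),(537,230),(517,523),(322,512) in z1. Bar ends (612,306),(603,452); dock corners (70,250),(57,447); grip top is about (100,338). The flap looks shut or slightly ajar. The trigger is on the robot's side of the grip.

Run:
```python
from h import *
s=dict(np.load('pics/top0.npz')); g=dict(np.load('pics/scene0.npz'))
P=lambda x,y,z:onz(s,190+x/5,130+y/5,z)
F=[P(*p,.082) for p in[(340,215),(537,230),(517,523),(322,512)]]
print('flap',np.round(F,4),[np.linalg.norm(F[i]-F[i-1]).round(4) for i in range(4)])
B=[P(612,306,.084),P(603,452,.084)];print('bar',np.round(B,4),np.linalg.norm(B[0]-B[1]))
D=[P(70,250,.028),P(57,447,.028)];print('dock',np.round(D,4),np.linalg.norm(D[0]-D[1]))
print('griptop',P(100,338,.15))
for a,b in [(F[3],F[0]),(F[2],F[1]),(B[1],B[0]),(D[1],D[0])]:
    d=b-a;print('yaw of st x',np.arctan2(d[1],d[0]))
for a,b in [(F[1],F[0]),(F[2],F[3])]:
    d=b-a;print('yaw from y',np.arctan2(-d[0],d[1]))
# grip top by tri: scene z2 (180+x/5,165+y/5): grip top centre
Q=lambda x,y:ray(g,180+x/5,165+y/5)
print('grip tri',tri(ray(s,190+100/5,130+338/5),Q(172,198)))
print('bar ends tri',tri(ray(s,190+612/5,130+306/5),Q(580,66)),tri(ray(s,190+603/5,130+452/5),Q(680,130)))
# tray: corners
im=s['frame'][180:255,355:435].astype(np.uint8); hsv=cv2.cvtColor(im,cv2.COLOR_RGB2HSV)
m=((hsv[...,1]<70)&(hsv[...,2]>60)).astype(np.uint8); m[66:]=0
c=max(cv2.findContours(m,0,2)[0],key=cv2.contourArea);r=cv2.minAreaRect(c);bp=cv2.boxPoints(r)+[355,180]
print('tray',r,bp,np.round([onz(s,*p,.022) for p in bp],3), np.mean([onz(s,*p,.022) for p in bp],0))
```

```text
flap [[ 0.5891  0.0092  0.082 ]
 [ 0.5791 -0.1013  0.082 ]
 [ 0.415  -0.0875  0.082 ]
 [ 0.4227  0.0212  0.082 ]] [np.float64(0.1669), np.float64(0.1109), np.float64(0.1646), np.float64(0.109)]
bar [[ 0.5355 -0.1424  0.084 ]
 [ 0.4539 -0.136   0.084 ]] 0.08182107419233589
dock [[0.5785 0.1711 0.028 ]
 [0.4625 0.1795 0.028 ]] 0.11634177519466243
griptop [0.51605441 0.13275637 0.15      ]
yaw of st x -0.07215559634904103
yaw of st x -0.08382336725709653
yaw of st x -0.0789122074377927
yaw of st x -0.07196638586761232
yaw from y -0.09065107799135275
yaw from y -0.069988266863901
grip tri (array([0.51662509, 0.13369762, 0.14621674]), np.float64(0.0007546592333522817))
bar ends tri (array([ 0.53479853, -0.14311977,  0.0836566 ]), np.float64(0.0019717118324731153)) (array([ 0.45464775, -0.13518475,  0.08583503]), np.float64(0.0019715543193588926))
tray ((39.51829528808594, 37.66463851928711), (50.908939361572266, 53.22800064086914), 83.6598129272461) [[365.2560997  195.30487823]
 [418.15853882 189.42683411]
 [423.78048706 240.0243988 ]
 [370.87805176 245.90244293]] [[ 0.527 -0.304  0.022]
 [ 0.542 -0.46   0.022]
 [ 0.393 -0.473  0.022]
 [ 0.378 -0.317  0.022]] [ 0.46009438 -0.3885674   0.022     ]
```

Station origin is about (0.502,-0.051) with yaw -0.077. The grip is at (0.516,0.133), seen both directly (0.5165,0.1335) and from the bar geometry, so the two agree. The bar middle is (0.495,-0.139,0.084) and the tray middle (0.460,-0.388). I'm moving towards the gun.

>>> move_arm(angular=[[0,0,0],[0,0,0],[0,0,0],[0,0,0],[0,0,0]], translation=[[-8,27,-29],[-8,54,-58],[-8,82,-88],[-8,109,-117],[-8,136,-146]], claw=[85,85,85,85,85])

```text
time_s: 0.52
eef_pos: [0.2997, -0.3947, 0.2378]
tool_rot: [0.582, 0.4, 0.584, -0.399]
force: [0.8, -0.9, -0.3]
gripper_width: 0.0847
```

>>> move_arm(angular=[[0,0,0],[0,0,0],[0,0,0],[0,0,0],[0,0,0]], translation=[[-8,27,-29],[-8,54,-58],[-8,82,-88],[-8,109,-117],[-8,136,-146]], claw=[85,85,85,85,85])

```text
time_s: 0.93
eef_pos: [0.3739, -0.2075, 0.2462]
tool_rot: [0.582, 0.401, 0.584, -0.399]
force: [0.7, 0.1, -0.2]
gripper_width: 0.0852
```

>>> move_arm(angular=[[-0.1,0,0],[-0.2,0,0],[-0.3,0,0],[-0.4,0,0],[-0.5,0,0]], translation=[[-8,27,-29],[-8,54,-58],[-8,82,-88],[-8,109,-117],[-8,136,-146]], claw=[85,85,85,85,85])

```text
time_s: 1.35
eef_pos: [0.4482, -0.0202, 0.2545]
tool_rot: [0.664, 0.242, 0.665, -0.241]
force: [-0.1, -0.5, 0.1]
gripper_width: 0.0853
```

```bash
cat >> h.py <<'E'
def to(p,d=None,z=None):
    """shift (mm) and turn (rad) in tool axes to reach TCP p, with tool x along d and tool z along z"""
    c,R=rot(); out=R.inv().apply(np.array(p)-c)*1000
    a=np.zeros(3)
    if d is not None:
        x=np.array(d,float);x/=np.linalg.norm(x);z=np.array(z,float);z-=x*(x@z);z/=np.linalg.norm(z)
        T=Ro.from_matrix(np.c_[x,np.cross(z,x),z]); a=(R.inv()*T).as_rotvec()
    st=arm.read_state();print('t',round(st['time_s'],2),'tcp',c.round(4),'q',np.round(st['joint_pos'],2),'F',np.round(st['force'],1),'w',round(st['gripper_width']*1000,1))
    print('   shift',out.round(1),'turn',a.round(3)); return out,a
EX=np.array([.997,-.077,0]);EY=np.array([.077,.997,0]);EZ=np.array([0,0,1.]);O=np.array([.502,-.051,0])
def st(x,y,z): return O+EX*x+EY*y+EZ*z
E
python3 -c "
from h import *
to(st(-.0065,.185,.22),-EZ,EX)"
```

```text
t 1.35 tcp [ 0.4482 -0.0202  0.2545] q [-0.14 -0.06  2.    0.    1.2   0.55] F [-0.1 -0.5  0.1] w 85.3
   shift [ 35.  157.7 -51.6] turn [-0.62  -0.002 -0.003]
```

>>> move_arm(angular=[[-0.12,0,0],[-0.24,0,0],[-0.36,0,0],[-0.49,0,0],[-0.62,-0.002,-0.003]], translation=[[7,32,-10],[14,64,-21],[21,95,-31],[28,126,-42],[35,158,-52]], claw=[85,85,85,85,85])

```text
time_s: 1.77
eef_pos: [0.5094, 0.136, 0.2192]
tool_rot: [0.706, 0.028, 0.707, -0.029]
force: [0.1, 0.2, 0.2]
gripper_width: 0.0851
```

```bash
python3 -c "
from h import *
to(st(-.0065,.185,.106),-EZ,EX)
s=snap('wrist','w1.png')
for n,p in dict(grip=st(0,.185,.150),trig=st(-.038,.185,.140)).items(): print(n,proj(s,p))
"
```

```text
t 1.77 tcp [0.5094 0.136  0.2192] q [ 0.18  0.13  1.87 -0.    1.14  0.26] F [0.1 0.2 0.2] w 85.1
   shift [113.2  -2.    0.6] turn [-0.003 -0.001  0.001]
grip [293.78628731 224.27195865]
trig [240.33770343 219.55277514]
```

View pics/w1.png

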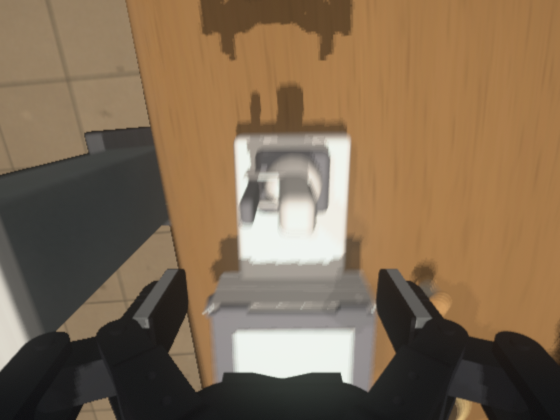

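The wrist view shows the grip top at (297,222), predicted (294,224), so about +2 mm in x. The trigger is on the left, between the open fingers. I'm descending straddling both, then squeezing.

>>> move_arm(angular=[[0,0,0],[0,0,0],[0,0,0],[0,0,0],[0,0,0]], translation=[[5,-2,3],[40,-2,3],[70,-2,3],[95,-2,3],[112,-2,3]], claw=[85,85,85,85,85])

```text
time_s: 2.23
eef_pos: [0.5115, 0.138, 0.1028]
tool_rot: [0.705, 0.028, 0.708, -0.026]
force: [-1.0, 1.0, 0.3]
gripper_width: 0.0847
```

>>> move_arm(angular=[[0,0,0],[0,0,0],[0,0,0],[0,0,0],[0,0,0]], translation=[[0,0,0],[0,0,0],[0,0,0],[0,0,0],[0,0,0]], claw=[70,60,52,45,38])

```text
time_s: 2.65
eef_pos: [0.5116, 0.1371, 0.1047]
tool_rot: [0.705, 0.028, 0.708, -0.027]
force: [-0.6, -3.4, 1.9]
gripper_width: 0.04
```

>>> move_arm(angular=[[0,0,0],[0,0,0],[0,0,0],[0,0,0],[0,0,0]], translation=[[0,0,0],[0,0,0],[0,0,0],[0,0,0],[0,0,0]], claw=[38,38,38,38,38])

```text
time_s: 3.07
eef_pos: [0.5116, 0.1371, 0.1047]
tool_rot: [0.705, 0.028, 0.708, -0.027]
force: [3.1, -0.1, -5.6]
gripper_width: 0.0393
```

Width is 39.3 mm, so the trigger is fully squeezed and was held for over 0.2 s. Next I release it and rise.

>>> move_arm(angular=[[0,0,0],[0,0,0],[0,0,0],[0,0,0],[0,0,0]], translation=[[0,0,0],[0,0,0],[0,0,0],[0,0,0],[0,0,0]], claw=[55,70,85,85,85])

```text
time_s: 3.48
eef_pos: [0.5138, 0.1374, 0.1062]
tool_rot: [0.706, 0.028, 0.707, -0.026]
force: [-0.8, 0.3, -0.2]
gripper_width: 0.0851
```

>>> move_arm(angular=[[0,0,0],[0,0,0],[0,0,0],[0,0,0],[0,0,0]], translation=[[0,0,0],[-30,0,0],[-65,0,0],[-100,0,0],[-130,0,0]], claw=[85,85,85,85,85])

```text
time_s: 3.9
eef_pos: [0.5151, 0.1371, 0.2392]
tool_rot: [0.708, 0.029, 0.705, -0.026]
force: [0.9, -0.2, 0.1]
gripper_width: 0.085
```

```bash
cat >> h.py <<'E'
def tilt(deg):
    r=np.radians(deg); d=EY*np.sin(r)-EZ*np.cos(r); n=-(EY*np.cos(r)+EZ*np.sin(r)); return d,n
def bar(th,H=(.062,.0785)): return st(0,H[0]-.15*np.cos(th),H[1]+.15*np.sin(th))
E
python3 -c "
from h import *
d,n=tilt(40); b=st(0,-.088,.084)
to(b-.075*d+EZ*.09,*tilt(0)); to(b-.075*d,d,n)"
```

```text
t 3.9 tcp [0.5151 0.1371 0.2392] q [0.18 0.12 1.85 0.   1.17 0.25] F [ 0.9 -0.2  0.1] w 85.0
   shift [   6.5 -324.8    1.5] turn [ 1.571 -0.    -0.006]
t 3.9 tcp [0.5151 0.1371 0.2392] q [0.18 0.12 1.85 0.   1.17 0.25] F [ 0.9 -0.2  0.1] w 85.0
   shift [  96.5 -325.1    1.2] turn [1.503 0.546 0.541]
```

>>> move_arm(angular=[[0,0,0],[0,0,0],[0,0,0],[0,0,0],[0,0,0]], translation=[[0,-40,0],[0,-80,0],[0,-120,0],[0,-160,0],[0,-200,0]], claw=[60,40,30,26,26])

```text
time_s: 4.32
eef_pos: [0.5001, -0.0641, 0.2396]
tool_rot: [0.709, 0.028, 0.704, -0.026]
force: [0.8, 0.8, 0.8]
gripper_width: 0.0268
```

>>> move_arm(angular=[[0.12,0,0],[0.24,0,0],[0.36,0,0],[0.48,0,0],[0.6,0,0]], translation=[[0,-25,0],[0,-50,0],[0,-75,0],[0,-100,0],[0,-125,0]], claw=[26,26,26,26,26])

```text
time_s: 4.73
eef_pos: [0.491, -0.1905, 0.2401]
tool_rot: [0.669, 0.238, 0.663, -0.235]
force: [0.0, -0.2, -0.1]
gripper_width: 0.0257
```

>>> move_arm(angular=[[0.12,0,0],[0.24,0,0],[0.36,0,0],[0.48,0,0],[0.6,0,0]], translation=[[0,0,0],[0,0,0],[0,0,0],[0,0,0],[0,0,0]], claw=[26,26,26,26,26])

```text
time_s: 5.15
eef_pos: [0.4916, -0.1912, 0.2408]
tool_rot: [0.568, 0.427, 0.562, -0.422]
force: [0.6, 0.2, -0.2]
gripper_width: 0.0259
```

```bash
python3 -c "
from h import *
d,n=tilt(40); b=st(0,-.088,.084)
to(b-.075*d,d,n)
s=snap('wrist','w2.png')
for e in(-.04,0,.04): print(proj(s,st(e,-.088,.084)))"
```

```text
t 5.15 tcp [ 0.4916 -0.1912  0.2408] q [-0.46  0.1   1.86  0.01  1.17  0.83] F [ 0.6  0.2 -0.2] w 25.9
   shift [99.4  0.  -4.6] turn [0.348 0.691 0.114]
[214.48517175 210.86900084]
[227.2800041  172.21944815]
[241.02696467 130.69378671]
```

View pics/w2.png

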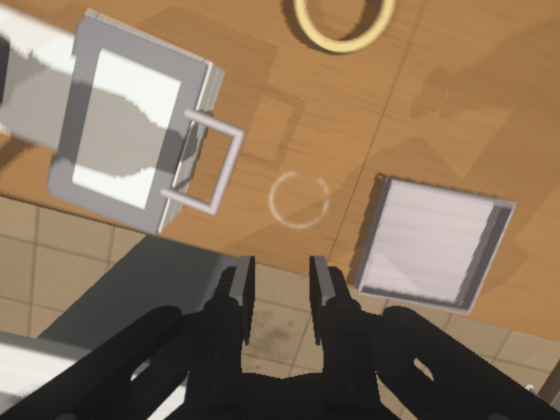

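The wrist view has the bar ends at (242,133) and (213,210), within 2 px of my prediction, so the bar position holds. Tilting in to the pre-grasp.

>>> move_arm(angular=[[0.05,0.1,0.02],[0.1,0.2,0.03],[0.15,0.3,0.05],[0.2,0.4,0.065],[0.25,0.5,0.08]], translation=[[12,0,0],[25,0,-1],[37,0,-2],[50,0,-2],[62,0,-3]], claw=[26,26,26,26,26])

```text
time_s: 5.62
eef_pos: [0.4929, -0.1894, 0.1796]
tool_rot: [0.371, 0.609, 0.609, -0.346]
force: [-0.2, -0.0, 0.4]
gripper_width: 0.026
```

```bash
python3 -c "
from h import *
d,n=tilt(40); b=st(0,-.088,.084)
to(b-.045*d,d,n);to(b+.019*d,d,n)"
```

```text
t 5.62 tcp [ 0.4929 -0.1894  0.1796] q [-0.69  0.35  1.77  0.41  1.36  0.7 ] F [-0.2 -0.   0.4] w 26.0
   shift [64.  -1.4 10.5] turn [0.096 0.19  0.029]
t 5.62 tcp [ 0.4929 -0.1894  0.1796] q [-0.69  0.35  1.77  0.41  1.36  0.7 ] F [-0.2 -0.   0.4] w 26.0
   shift [126.8   1.1  -1.5] turn [0.096 0.19  0.029]
```

>>> move_arm(angular=[[0.05,0.1,0.015],[0.096,0.19,0.029],[0.096,0.19,0.029],[0.096,0.19,0.029],[0.096,0.19,0.029]], translation=[[32,-1,5],[64,-1,10.5],[86,-0.5,6],[107,0,2],[127,1,-1.5]], claw=[26,26,26,26,26])

```text
time_s: 6.03
eef_pos: [0.4959, -0.1267, 0.0675]
tool_rot: [0.288, 0.665, 0.616, -0.31]
force: [0.7, 0.6, 0.0]
gripper_width: 0.0265
```

```bash
python3 -c "
from h import *
d,n=tilt(40); b=st(0,-.088,.084)
to(b+.019*d,d,n)
s=snap('scene','s2.png'); t=snap('top','t2.png')
a=s['frame'][150:290,190:390,::-1];cv2.imwrite('pics/z3.png',cv2.resize(a,None,fx=4,fy=4,interpolation=2))"
```

```text
t 6.03 tcp [ 0.4959 -0.1267  0.0675] q [-0.68  0.55  1.85  0.59  1.24  0.63] F [0.7 0.6 0. ] w 26.5
   shift [-1.4  0.2 -1.4] turn [ 0.001  0.    -0.   ]
```

View pics/z3.png

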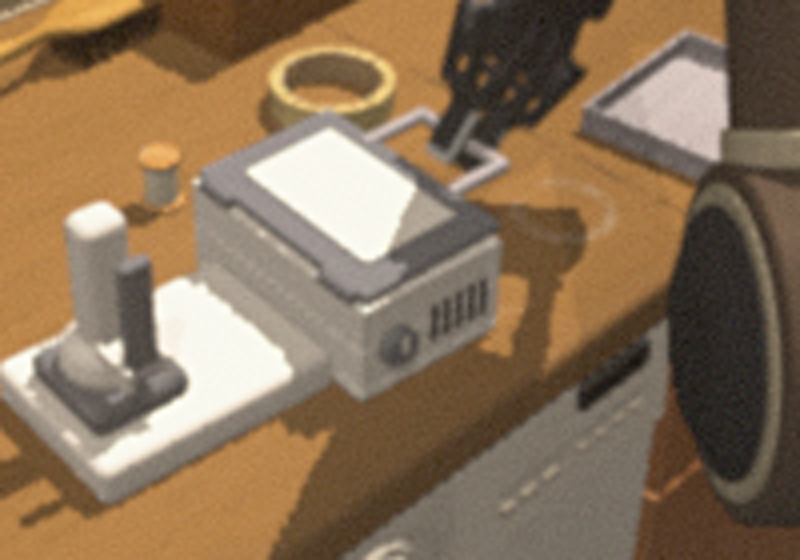

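The scene crop shows the upper finger inside the bar's window at (460,135), with the bar between the jaws. Closing.

>>> move_arm(angular=[[0,0,0],[0,0,0],[0,0,0],[0,0,0],[0,0,0]], translation=[[-1,0,-1],[-1,0,-1],[-1,0,-1],[-1,0,-1],[-1,0,-1]], claw=[18,12,6,6,6])

```text
time_s: 6.55
eef_pos: [0.4947, -0.1238, 0.0697]
tool_rot: [0.286, 0.664, 0.618, -0.309]
force: [1.0, 5.1, 2.1]
gripper_width: 0.0074
```

```bash
cat >> h.py <<'E'
def arc(dth,n=5):
    """rows turning the present pose about the flap hinge by dth (opening), tool axes"""
    c,R=rot(); H=st(0,.062,.0785); 
    for i in range(1,n+1):
        T=Ro.from_rotvec(-EX*dth*i/n); p=H+T.apply(c-H)
        print('  row',(R.inv().apply(p-c)*1000).round(0),(R.inv()*T*R).as_rotvec().round(3))
    g=c-.019*-R.apply([-1,0,0]); v=g-H; s=arm.read_state()
    print('t',s['time_s'],'grasp r',np.hypot(v@EY,v[2]).round(4),'theta',np.arctan2(v[2],-v@EY).round(3),'F',np.round(s['force'],1),'w',round(s['gripper_width']*1000,1),'q',np.round(s['joint_pos'],2))
E
python3 -c "
from h import *
arc(.55)"
```

```text
row [-11.  -0.  -9.] [ 0.   -0.11 -0.  ]
  row [-22.  -0. -20.] [ 0.001 -0.22  -0.   ]
  row [-31.  -0. -32.] [ 0.001 -0.33  -0.   ]
  row [-39.  -0. -45.] [ 0.002 -0.44  -0.001]
  row [-45.  -0. -58.] [ 0.002 -0.55  -0.001]
t 6.55 grasp r 0.1475 theta 0.039 F [1.  5.1 2.1] w 7.4 q [-0.67  0.55  1.85  0.59  1.25  0.63]
```

>>> move_arm(angular=[[0,0,0],[0,0,0],[0,0,0]], translation=[[0,0,0],[0,0,0],[0,0,0]], claw=[0,0,0])

```text
time_s: 6.8
eef_pos: [0.4947, -0.1237, 0.0702]
tool_rot: [0.286, 0.664, 0.618, -0.309]
force: [-0.0, 4.2, 0.2]
gripper_width: 0.0079
```

```bash
python3 -c "
from h import *
arc(.55)
s=snap('scene','s3.png'); t=snap('wrist','w3.png')
a=s['frame'][150:250,270:370,::-1];b=t['frame'][:,100:460,::-1]
cv2.imwrite('pics/z4.png',np.hstack([cv2.resize(a,(420,420),interpolation=2),b]))"
```

```text
row [-11.  -0. -10.] [ 0.   -0.11 -0.  ]
  row [-22.  -0. -20.] [ 0.001 -0.22  -0.   ]
  row [-31.  -0. -32.] [ 0.001 -0.33  -0.001]
  row [-38.  -0. -45.] [ 0.002 -0.44  -0.001]
  row [-45.  -0. -58.] [ 0.002 -0.55  -0.001]
t 6.8 grasp r 0.1475 theta 0.042 F [-0.   4.2  0.2] w 7.9 q [-0.67  0.55  1.85  0.59  1.25  0.63]
```

View pics/z4.png

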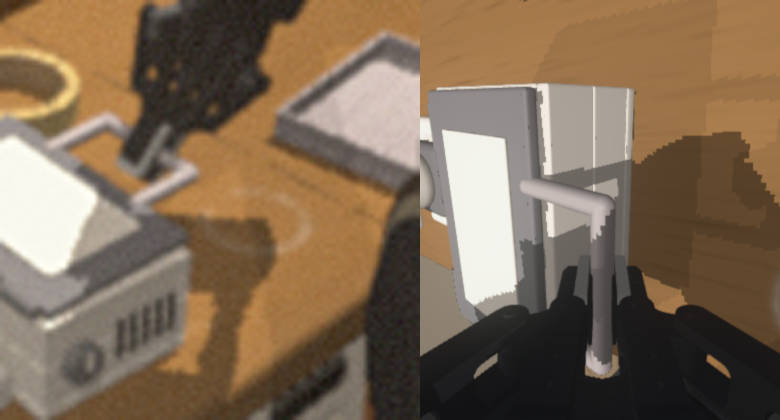

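The bar is held between the fingers: the width stops at 7.9 mm with 0 commanded. Starting the arc.

>>> move_arm(angular=[[0,-0.11,0],[0,-0.22,0],[0,-0.33,0],[0,-0.44,0],[0,-0.55,0]], translation=[[-11,0,-10],[-22,0,-20],[-31,0,-32],[-38,0,-45],[-45,0,-58]], claw=[0,0,0,0,0])

```text
time_s: 7.32
eef_pos: [0.4961, -0.1084, 0.1427]
tool_rot: [0.444, 0.556, 0.515, -0.479]
force: [0.4, 8.4, -8.2]
gripper_width: 0.0079
```

```bash
python3 -c "
from h import *
arc(.55)"
```

```text
row [-11.   0. -10.] [ 0.   -0.11 -0.  ]
  row [-22.   0. -20.] [ 0.   -0.22 -0.  ]
  row [-31.   0. -32.] [ 0.   -0.33 -0.  ]
  row [-39.   0. -45.] [ 0.    -0.44  -0.001]
  row [-45.   0. -59.] [ 0.    -0.55  -0.001]
t 7.3167 grasp r 0.148 theta 0.595 F [ 0.4  8.4 -8.2] w 7.9 q [-0.39  0.21  1.96  0.17  1.02  1.17]
```

>>> move_arm(angular=[[0,-0.11,0],[0,-0.22,0],[0,-0.33,0],[0,-0.44,0],[0,-0.55,0]], translation=[[-11,0,-10],[-22,0,-20],[-31,0,-32],[-39,0,-45],[-45,0,-59]], claw=[0,0,0,0,0])

```text
time_s: 7.73
eef_pos: [0.5008, -0.0564, 0.1974]
tool_rot: [-0.568, -0.405, -0.373, 0.612]
force: [-2.2, 1.0, -8.7]
gripper_width: 0.0076
```

```bash
python3 -c "
from h import *
arc(.55)"
```

```text
row [-11.   0. -10.] [-0.   -0.11  0.  ]
  row [-22.   0. -21.] [-0.001 -0.22   0.   ]
  row [-31.   0. -33.] [-0.001 -0.33   0.   ]
  row [-39.   0. -46.] [-0.002 -0.44   0.001]
  row [-45.   0. -59.] [-0.002 -0.55   0.001]
t 7.7333 grasp r 0.149 theta 1.156 F [-2.2  1.  -8.7] w 7.6 q [ 0.05  0.16  1.94 -0.45  1.12  1.91]
```

>>> move_arm(angular=[[0,-0.1,0],[0,-0.2,0],[0,-0.3,0],[0,-0.4,0],[0,-0.5,0]], translation=[[-10,0,-9],[-20,0,-19],[-29,0,-30],[-36,0,-41],[-43,0,-53]], claw=[0,0,0,0,0])

```text
time_s: 8.15
eef_pos: [0.5066, 0.01, 0.2163]
tool_rot: [-0.643, -0.241, -0.219, 0.693]
force: [-0.5, -3.2, -8.5]
gripper_width: 0.008
```

```bash
python3 -c "
from h import *
arc(.01,1)
c,R=rot();print(R.as_matrix().round(2))
s=snap('scene','s4.png')
cv2.imwrite('pics/z5.png',cv2.resize(s['frame'][110:290,160:400,::-1],None,fx=3,fy=3,interpolation=2))"
```

```text
row [-1.  0. -1.] [-0.   -0.01  0.  ]
t 8.15 grasp r 0.1501 theta 1.665 F [-0.5 -3.2 -8.5] w 8.0 q [ 0.39  0.4   1.82 -0.79  1.47  2.35]
[[-0.06  1.   -0.05]
 [-0.79 -0.08 -0.61]
 [-0.62  0.01  0.79]]
```

View pics/z5.png

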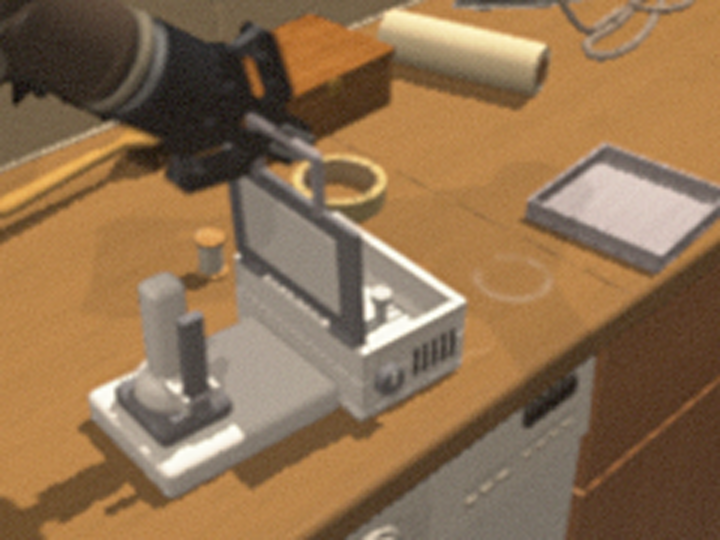

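The flap stands upright at about 1.66 rad. The round post shows at (380,300) in the -x slot, so the filter plate should be in the +x slot. Releasing and retreating along the tool axis.

>>> move_arm(angular=[[0,0,0],[0,0,0],[0,0,0],[0,0,0],[0,0,0]], translation=[[0,0,0],[0,0,0],[0,0,0],[-10,0,0],[-40,0,0]], claw=[15,24,24,24,24])

```text
time_s: 8.62
eef_pos: [0.507, 0.0407, 0.2391]
tool_rot: [-0.644, -0.234, -0.218, 0.695]
force: [0.2, -0.2, -1.0]
gripper_width: 0.0238
```

>>> move_arm(angular=[[0,0,0],[0,0,0],[0,0,0],[0,0,0],[0,0,0]], translation=[[-30,0,0],[-60,0,0],[-70,0,0],[-70,0,0],[-70,0,0]], claw=[24,24,24,24,24])

```text
time_s: 9.03
eef_pos: [0.5114, 0.0958, 0.2819]
tool_rot: [-0.644, -0.235, -0.218, 0.695]
force: [0.6, -0.1, -0.2]
gripper_width: 0.0243
```

```bash
python3 -c "
from h import *
to(st(.03,.11,.285),*tilt(0)); to(st(.03,0,.27),-EZ,EX)"
```

```text
t 9.03 tcp [0.5114 0.0958 0.2819] q [ 0.51  0.4   1.67 -0.73  1.67  2.32] F [ 0.6 -0.1 -0.2] w 24.3
   shift [27.6 31.9 25. ] turn [ 0.     0.918 -0.001]
t 9.03 tcp [0.5114 0.0958 0.2819] q [ 0.51  0.4   1.67 -0.73  1.67  2.32] F [ 0.6 -0.1 -0.2] w 24.3
   shift [124.1  31.9  79.8] turn [-1.449  0.717  0.716]
```

>>> move_arm(angular=[[0,0.12,0],[0,0.24,0],[0,0.36,0],[0,0.48,0],[0,0.6,0]], translation=[[0,5,2],[0,10,4],[0,15,6],[0,20,6],[0,25,6]], claw=[24,24,24,24,24])

```text
time_s: 9.45
eef_pos: [0.5357, 0.0891, 0.2863]
tool_rot: [-0.549, -0.432, -0.399, 0.593]
force: [-0.3, 0.4, -1.0]
gripper_width: 0.0239
```

```bash
python3 -c "
from h import *
to(st(.03,.03,.28),*tilt(0)); to(st(.03,0,.27),-EZ,EX)"
```

```text
t 9.45 tcp [0.5357 0.0891 0.2863] q [ 0.26  0.18  1.72 -0.3   1.36  1.98] F [-0.3  0.4 -1. ] w 23.9
   shift [ 40.6   7.2 104.9] turn [-0.001  0.313 -0.001]
t 9.45 tcp [0.5357 0.0891 0.2863] q [ 0.26  0.18  1.72 -0.3   1.36  1.98] F [-0.3  0.4 -1. ] w 23.9
   shift [ 59.4   7.2 130.4] turn [-1.558  0.246  0.245]
```

>>> move_arm(angular=[[0,0.1,0],[0,0.2,0],[0,0.313,0],[0,0.313,0],[0,0.313,0]], translation=[[8,1,21],[16,3,42],[24,4,63],[32,6,84],[40,7,105]], claw=[24,24,24,24,24])

```text
time_s: 9.87
eef_pos: [0.532, -0.0273, 0.2792]
tool_rot: [-0.478, -0.52, -0.479, 0.521]
force: [0.2, 0.0, -0.2]
gripper_width: 0.0239
```

>>> move_arm(angular=[[-0.12,0,0],[-0.24,0,0],[-0.36,0,0],[-0.48,0,0],[-0.6,0,0]], translation=[[0,0,5],[0,0,11],[0,0,17],[0,0,23],[0,0,30]], claw=[28,32,32,32,32])

```text
time_s: 10.28
eef_pos: [0.5275, -0.0587, 0.2772]
tool_rot: [0.61, 0.354, 0.613, -0.355]
force: [-0.1, -0.3, -0.6]
gripper_width: 0.0321
```

>>> move_arm(angular=[[-0.12,0,0],[-0.24,0,0],[-0.36,0,0],[-0.48,0,0],[-0.6,0,0]], translation=[[0,0,0],[0,0,0],[0,0,0],[0,0,0],[0,0,0]], claw=[32,32,32,32,32])

```text
time_s: 10.7
eef_pos: [0.5255, -0.0599, 0.2753]
tool_rot: [0.687, 0.157, 0.692, -0.157]
force: [-0.1, -0.0, -0.9]
gripper_width: 0.0321
```

```bash
python3 -c "
from h import *
to(st(.03,-.005,.23),-EZ,EX)"
```

```text
t 10.7 tcp [ 0.5255 -0.0599  0.2753] q [-0.2   0.09  1.81 -0.    1.26  0.25] F [-0.1 -0.  -0.9] w 32.1
   shift [45.2  4.2  5.1] turn [-0.37  -0.008  0.001]
```

>>> move_arm(angular=[[-0.12,0,0],[-0.24,0,0],[-0.37,-0.008,0],[-0.37,-0.008,0],[-0.37,-0.008,0]], translation=[[10,1,1],[20,2,2],[30,3,4],[45,4,5],[45,4,5]], claw=[32,32,32,32,32])

```text
time_s: 11.12
eef_pos: [0.5274, -0.059, 0.2255]
tool_rot: [0.703, 0.028, 0.71, -0.028]
force: [-0.6, 0.1, 0.1]
gripper_width: 0.0319
```

```bash
python3 -c "
from h import *
to(st(.03,0,.048),-EZ,EX)
s=snap('wrist','w4.png')
for n,p in dict(tab=st(.03,0,.072),a=st(.03,.018,.072),b=st(.03,-.018,.072),post=st(-.03,0,.071)).items(): print(n,proj(s,p))"
```

```text
t 11.12 tcp [ 0.5274 -0.059   0.2255] q [-0.19  0.14  1.85 -0.    1.16 -0.11] F [-0.6  0.1  0.1] w 31.9
   shift [177.5   6.1   5.6] turn [-0.003 -0.009  0.001]
tab [288.96334446 184.44912194]
a [289.05422739 165.11725228]
b [288.87566743 203.09905799]
post [224.39470671 184.19396719]
```

View pics/w4.png

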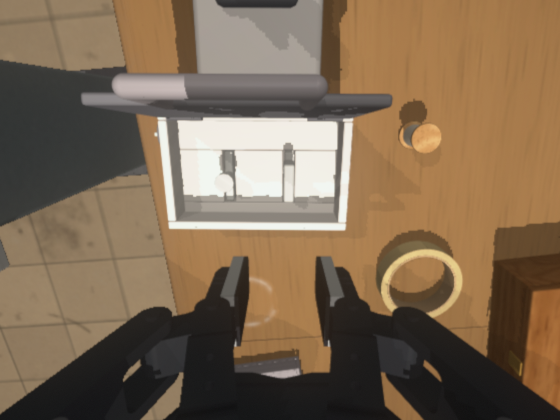

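The wrist view shows the flat tab at (289,160–200), predicted (289,165–203), and the post at (224,184), as predicted. Descending onto the tab.

>>> move_arm(angular=[[0,0,0],[0,-0.009,0],[0,-0.009,0],[0,-0.009,0],[0,-0.009,0]], translation=[[5,7,5.6],[40,7,5.6],[75,7,5.6],[105,7,5.6],[125,7,5.6]], claw=[32,32,32,32,32])

```text
time_s: 11.58
eef_pos: [0.5317, -0.0521, 0.0992]
tool_rot: [0.706, 0.028, 0.707, -0.029]
force: [-0.7, -0.8, -0.7]
gripper_width: 0.0319
```

```bash
python3 -c "
from h import *
to(st(.03,.001,.049),-EZ,EX)"
```

```text
t 11.58 tcp [ 0.5317 -0.0521  0.0992] q [-0.18  0.31  1.94 -0.    0.9  -0.1 ] F [-0.7 -0.8 -0.7] w 31.9
   shift [50.2 -0.1  0.3] turn [-0.004 -0.002  0.001]
```

>>> move_arm(angular=[[0,0,0],[0,0,0],[0,0,0],[0,0,0],[0,0,0]], translation=[[20,0,0],[35,0,0],[44,0,0],[49,0,0],[49,0,0]], claw=[32,32,32,32,32])

```text
time_s: 12.0
eef_pos: [0.5314, -0.0521, 0.0496]
tool_rot: [0.706, 0.029, 0.707, -0.029]
force: [-0.8, 0.0, 0.1]
gripper_width: 0.0322
```

>>> move_arm(angular=[[0,0,0],[0,0,0],[0,0,0],[0,0,0],[0,0,0]], translation=[[0,0,0],[0,0,0],[0,0,0],[0,0,0],[0,0,0]], claw=[24,18,12,6,0])

```text
time_s: 12.42
eef_pos: [0.5328, -0.0523, 0.0509]
tool_rot: [0.707, 0.029, 0.706, -0.029]
force: [0.5, 0.0, 4.8]
gripper_width: 0.0084
```

>>> move_arm(angular=[[0,0,0],[0,0,0],[0,0,0]], translation=[[0,0,0],[0,0,0],[0,0,0]], claw=[0,0,0])

```text
time_s: 12.67
eef_pos: [0.5326, -0.0523, 0.0509]
tool_rot: [0.707, 0.029, 0.706, -0.029]
force: [-0.4, 0.7, 1.6]
gripper_width: 0.0089
```

>>> move_arm(angular=[[0,0,0],[0,0,0],[0,0,0],[0,0,0],[0,0,0]], translation=[[-5,0,0],[-15,0,0],[-28,0,0],[-44,0,0],[-60,0,0]], claw=[0,0,0,0,0])

```text
time_s: 13.08
eef_pos: [0.5321, -0.0522, 0.1118]
tool_rot: [0.706, 0.029, 0.707, -0.029]
force: [0.2, -0.7, -0.6]
gripper_width: 0.0087
```

>>> move_arm(angular=[[0,0,0],[0,0,0],[0,0,0],[0,0,0],[0,0,0]], translation=[[-15,0,0],[-30,0,0],[-45,0,0],[-55,0,0],[-55,0,0]], claw=[0,0,0,0,0])

```text
time_s: 13.5
eef_pos: [0.5342, -0.0525, 0.1699]
tool_rot: [0.708, 0.028, 0.705, -0.029]
force: [0.6, -0.7, -0.8]
gripper_width: 0.0083
```

```bash
python3 -c "
from h import *
to([.460,-.388,.165]); s=snap('scene','s5.png'); w=snap('wrist','w5.png')
a=s['frame'][110:290,200:400,::-1]
cv2.imwrite('pics/z6.png',np.hstack([cv2.resize(a,(400,360),interpolation=2),cv2.resize(w['frame'][:,:,::-1],(400,360))]))"
```

```text
t 13.5 tcp [ 0.5342 -0.0525  0.1699] q [-0.18  0.21  1.9  -0.    1.03 -0.1 ] F [ 0.6 -0.7 -0.8] w 8.3
   shift [   5.1 -340.4  -46.7] turn [0. 0. 0.]
```

View pics/z6.png

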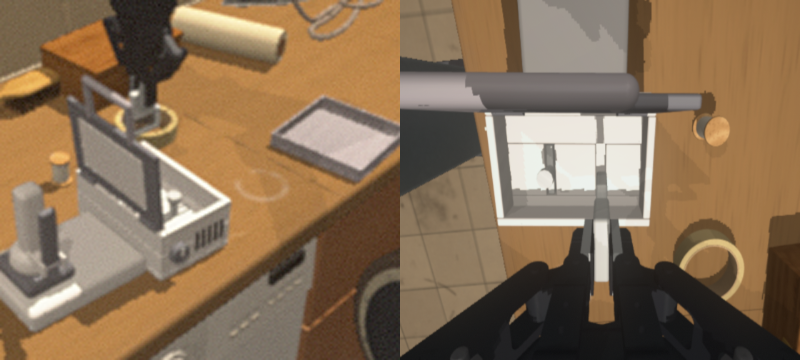

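The plate is in the gripper (wrist view, right half, (600,170–270)). The post is still in its slot at (545,180), and the flap stands. Moving over the tray.

>>> move_arm(angular=[[0,0,0],[0,0,0],[0,0,0],[0,0,0],[0,0,0]], translation=[[0,-20,-3],[0,-50,-7],[0,-85,-12],[0,-120,-17],[0,-155,-21]], claw=[0,0,0,0,0])

```text
time_s: 14.02
eef_pos: [0.497, -0.2055, 0.1656]
tool_rot: [0.705, 0.029, 0.708, -0.028]
force: [0.6, 0.1, -1.5]
gripper_width: 0.0089
```

>>> move_arm(angular=[[0,0,0],[0,0,0],[0,0,0],[0,0,0],[0,0,0]], translation=[[0,-35,-5],[0,-70,-10],[0,-105,-15],[0,-135,-19],[0,-155,-22]], claw=[0,0,0,0,0])

```text
time_s: 14.43
eef_pos: [0.4609, -0.3606, 0.164]
tool_rot: [0.705, 0.03, 0.708, -0.029]
force: [-0.2, -0.3, -1.7]
gripper_width: 0.0091
```

```bash
python3 -c "
from h import *
to([.460,-.388,.119],-EZ,EX)"
```

```text
t 14.43 tcp [ 0.4609 -0.3606  0.164 ] q [-0.74  0.31  1.78 -0.    1.06 -0.65] F [-0.2 -0.3 -1.7] w 9.1
   shift [ 45.  -27.4   1.6] turn [-0.005 -0.005 -0.001]
```

>>> move_arm(angular=[[0,-0.005,0],[0,-0.005,0],[0,-0.005,0],[0,-0.005,0],[0,-0.005,0]], translation=[[10,-8,0],[20,-15,1],[31,-21,1],[40,-25,1],[45,-27,2]], claw=[0,0,0,0,0])

```text
time_s: 14.85
eef_pos: [0.4594, -0.3858, 0.1159]
tool_rot: [0.705, 0.03, 0.708, -0.027]
force: [-0.9, 0.1, -0.4]
gripper_width: 0.0087
```

>>> move_arm(angular=[[0,0,0],[0,0,0],[0,0,0],[0,0,0],[0,0,0]], translation=[[0,0,0],[0,0,0],[0,0,0],[0,0,0],[0,0,0]], claw=[0,0,0,0,0])

```text
time_s: 15.27
eef_pos: [0.46, -0.3858, 0.1167]
tool_rot: [0.706, 0.03, 0.707, -0.027]
force: [0.5, 0.6, -0.6]
gripper_width: 0.0088
```

```bash
python3 -c "
from h import *
to([.460,-.388,.119],-EZ,EX); s=snap('scene','s6.png'); w=snap('wrist','w6.png');t=snap('top','t6.png')
a=s['frame'][90:290,40:440,::-1];b=t['frame'][120:270,80:480,::-1]
cv2.imwrite('pics/z7.png',np.vstack([cv2.resize(a,(600,300)),np.hstack([cv2.resize(b,(400,290)),cv2.resize(w['frame'][:,:,::-1],(200,150)).repeat(1,0) if 0 else cv2.resize(w['frame'][60:400,150:400,::-1],(200,290))])]))"
```

```text
t 15.27 tcp [ 0.46   -0.3858  0.1167] q [-0.77  0.39  1.77  0.    0.98 -0.69] F [ 0.5  0.6 -0.6] w 8.8
   shift [-2.3 -2.2  0.2] turn [-0.004 -0.003 -0.003]
```

View pics/z7.png

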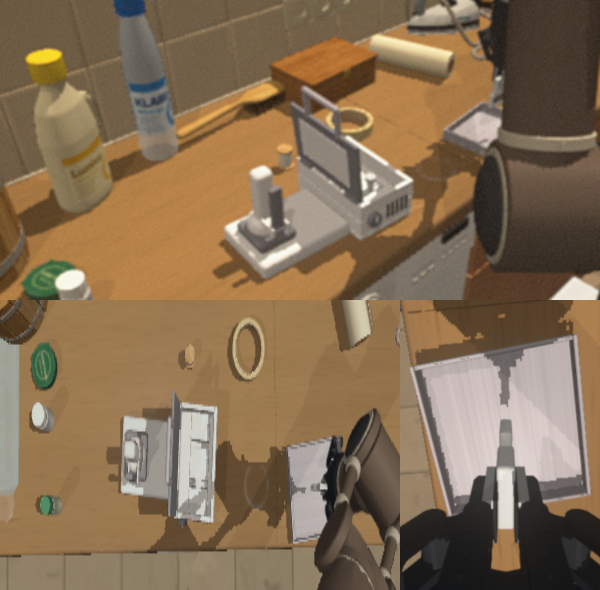

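The final picture shows the flap standing, the trigger out, the post in its slot and the bystanders in place. The plate is in the gripper over the tray middle, with the tab at about 0.123 m.

```bash
python3 -c "
from h import *
print(arm.job_done())"
```

```text
the job is handed in; nothing more can be done
None
```

The filter plate is out of the steamer and was still held over the drip tray when I handed the job in at 15.3 s; no verdict is reported.

What I did, in order:
- **Trigger:** I squeezed it against the grip to 39.3 mm overall (fully squeezed is 39 mm), held it for about 0.4 s, then let it go.
- **Flap:** I gripped the bar and swung it up to about 1.66 rad, worked out from the arm's pose. It stayed standing after I released it.
- **Filter plate:** It was in the +x slot. I drew it straight up and carried it to the tray.

What the last checks showed:
- **Position:** The arm was at (0.460, -0.386), about 3 mm from the measured tray middle. The tab should be about 0.123 m up and the lower edge about 0.078 m, inferred from the grasp height and not measured separately.
- **Plate:** It looked upright in the gripper, and the outside force was about 1 N or less.
- **Surroundings:** In the last pictures the flap was standing, the trigger was out and the bystanders in view were in place. The insert with the round post was in its slot in the wrist view taken just after the draw.

One reading disagreed: on both the 10 mm bar and the 10 mm tab the gripper stopped at about 8 to 9 mm. Both grasps held.

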